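# Unlock the sample carrier and lift it off its dock

### The arm

A 6-joint arm with a two-finger parallel gripper is mounted at the origin on a cart in front of the work surface, level with it; the furniture and walls round the work are solid. World frame = base frame: x ahead of the robot, y to its left, z up, the work surface at z = 0. Lengths are in mm, angles in rad, forces in N, time in s.
With the tool pointing down it reaches from about 350 to 775 mm from the base axis. Payload 7.3 kg.
Tool frame: the origin (TCP) lies on the centre line of the jaws, within the pads' length; the fingertips stand bot.tip_reach ahead of it and the grasp point (between the pads) lies 6 mm ahead of it (bot.tip_reach is the distance from the TCP to the fingertips, in mm); z points along the fingers, y is the direction in which the jaws open and shut (so a half turn about z gives the same grasp; the last joint's range is limited). The gripper opens to 92 mm and grips with 3 to 60 N. Pads are 19 mm wide; open, the fingers measure 130 mm over their backs; the gripper's body (75 mm by 190 mm) begins 47 mm behind the grasp point.
Start: joints at [0.976, 0.342, 1.524, -0, 1.275, -0.146], TCP at [227.777, 473.033, 251.741] pointing down, gripper open.
Joint ranges: [-2.53, 2.53], [-0.77, 2.02], [0.04, 2.7], [-1, 4.14], [0.28, 2.66], [-3.11, 3.11]. Speed limits (rad/s): [2.57, 2.57, 3.14, 3.14, 3.14, 3.14].

### API

Orientations are given as [roll, pitch, yaw] about the fixed x, y, z axes, in that order (R = Rz(yaw) Ry(pitch) Rx(roll)).
In Python, from plant import bot gives the robot as it stands.
- The arm moves only by the tool step_arm, never from a script. Its argument "deltas" is a list of rows, each a list of 6 numbers: the shift along the tool's x, y, z in mm, then the turn, a rotation vector about the tool's x, y, z in rad. A call has 1 to 5 rows; each row is the pose to reach, as a shift and turn from the pose commanded when the call began, along the tool's axes at that moment; what a row does not reach only later rows make up. A row lasts 1/12 s, in which the tool goes at most 41.7 mm and 7.16 degrees, less where a joint would pass 70% of its speed; a pose out of reach is approached as far as the arm can. A call with a gripper value outside its range is refused whole. "fingers" is the finger opening in mm, from 0 to 91.8, set as the call begins (left out, the last holds). The fingers move at their own pace and stop on an object; the grip force is fixed at half the most. Time passes only in rows, so rows that repeat a pose let the fingers close. It gives the time, the measured TCP pose, the force and the opening at its end, in the units of the state.
- bot.get_obs(): the state, without advancing time (a new reading comes with each control period).
- bot.capture(name): name is "scene" or "top" or "wrist"; returns a dict with "color" (420x560x3 uint8, red, green, blue), "fx", "fy", "cx", "cy" (pixels), "k1" (the pictures are not rectified: a ray, as slopes to the right and down, at radius r is drawn at 1 + k1 r^2 times it, then the intrinsics apply), "R" (3x3) and "t" (3): a world point X has camera coordinates R X + t. Camera axes: x right, y down, z forward; pixel columns grow to the right and rows downward; lengths in mm; the calibration is good to about 2 mm. A picture is of the moment at which its call begins. There is no depth.
- bot.close_job(): hands the job in, once; it reports no verdict.
Trained networks look in a picture, given as the dict that the camera call returned (one of the last four; its "shot" number tells which), for a name from the list of things; names that differ only in an ending like _2 or _b are one class to them, and where a whole thing is asked for, a point or a joint stands for the part that bears it (a point fixed in the world has none). Each returns a list of dicts, best first, with "p" (0 to 1); they miss things now and then, are a little off and sometimes report something else, mostly with a low value. They report only what shows in the picture. A call takes as long as a camera call.
- bot.boxes_of(query, picture): "rect" ([centre column, centre row, width, height] in pixels, round what is visible of it).
The state is a dict: "time": time; "joint_positions": joint angles; "dq": joint speeds; "tau": joint torques, N m; "tool_pos": TCP position; "tcp_rot": TCP orientation; "contact_force": force on the tool from outside, world axes, zero at the start; "moment": the same for the moment, N m; "grip_width": finger opening in mm.
Only numpy, scipy, OpenCV 4.12 (cv2) and the standard library are available. Lean on these libraries where they do the work, as an engineer would, in place of code of your own. Each camera call takes 0.05 s, during which the arm holds its last target. There are 200 camera calls.

### The job

Draw the black grip of the dock's transport lock all the way out to its end stop, so that the bolt is fully clear of the tube carrier. Then grip the carrier by its top handle, lift it about 12 cm off the dock without tipping it or losing a tube, and keep it there steady and level: the program finishes while still holding the carrier in the air, touching nothing else. Do not disturb the other things on the worktop.

Things in the scene. Friction and masses are not known exactly. Their poses are not given: they have to be found in the camera images.
- dock: Low grey plate 190 x 130 x 8 mm fixed on the worktop, yaw within 0.4 rad. Origin: centre of its underside; z up. The carrier stands centred on it, axes alike, inside corner guides 20 mm above the worktop (2.5 mm play). An arm of the plate toward its -y carries the lock channel: 46 mm wide, top 30 mm above the worktop (34 at the bridge, y = -76 mm), from y = -68 to the end stop at -208 mm.
- lock_slide (a joint): Travel of the lock bolt, m: 0 = fully in, locked; 0.05 = against the end stop, open; starts at 0 to 0.006. Runs straight toward the dock's -y against about 2 N of friction and stays where left. The flat steel bolt lies in the gap between the carrier's foot and tube block and blocks lifting until drawn 41 mm.
- lock_knob (a point): Black upright grip on the bolt: 18 mm along the dock's x, 24 mm along its y, from 28 to 68 mm above the worktop. This point is on its middle axis, 53 mm above the worktop, and moves with it; at joint 0 it is at y = -126 mm of the dock. Can be pinched from above across its 18 mm.
- carrier: Loose tube carrier, about 0.35 kg (up to a third more or less), balanced under the middle of its handle to a few mm. Grey foot 160 x 100 x 8 mm, white block with 8 wells 136 x 72 mm (top 62 mm above the underside), steel bow handle along its length. Origin: centre of its underside, 8 mm above the worktop when docked; z up, x along its length and the handle.
- handle (a point): Middle of the carrier's handle grip, 160 mm above its underside (168 mm above the worktop when docked). The grip is a rounded grey bar 90 mm along the carrier's x, 18 mm wide along its y, 20 mm high, free on both sides; the tube caps end 41 mm below this point.
- tube_a: Loose capped sample tube, 91 mm long, 12 mm shaft, 18 mm cap, standing in a carrier well; origin at its lower end (28 mm above the carrier's underside). Stands at x -45, y +20 mm of the carrier.
- tube_b: As tube_a, at x +45, y +20 mm of the carrier.
- tube_c: As tube_a, at x -15, y -20 mm of the carrier.
- specimen_cup: Bystander: white-lidded specimen cup, 60 mm across, 68 mm high; origin at the centre of its underside.
- dropper_bottle: Bystander: small brown dropper bottle with a grey cap, 34 mm across, 82 mm high; origin at the centre of its underside.
- countdown_timer: Bystander: flat white timer 64 x 68 x 18 mm; origin at the centre of its underside.
- tape_roll: Bystander: roll of tan tape lying flat, 92 mm across, 48 mm high; origin at the centre of its underside.

How it is judged:
By the outcome, as a careful person would: the job done as asked, in the order asked, and still so for the second after the job is handed in, while the arm keeps its last pose, push and grip.
It also fails if it takes over 42 s, if anything falls off the work surface, if the arm or the gripper's body presses on something with over 40 N, if the wrist force passes 120 N, or if a joint passes its speed limit or range.

## Working session

There is one attempt and no reset: what is moved stays moved. The work goes in short steps, Python scripts to look and compute and a tool call to move; the robot and the scene stay as the last step left them, time stands still between calls to the robot, and variables do not carry over. Pictures are saved under pics/ and viewed, about 8 in all and at most 12, crops included, and the job is handed in when it is done.

Besides the shell and the picture viewer there is one more tool, called after "Request:" as name(argument=value, ...) on one line, values as JSON. step_arm: Moves the arm, as the interface text tells. Its arguments: {"type":"object","properties":{"deltas":{"type":"array"},"fingers":{"type":"number"}},"required":["deltas"]}

```bash
mkdir -p pics
cat > h.py <<'E'
import numpy as np, cv2
from plant import bot
def save(p,n): cv2.imwrite('pics/'+n+'.png',cv2.cvtColor(p['color'],cv2.COLOR_RGB2BGR))
def proj(p,X):
    X=np.atleast_2d(X); c=X@np.array(p['R']).T+np.array(p['t']); s=c[:,:2]/c[:,2:]
    s=s*(1+p['k1']*(s**2).sum(1,keepdims=True)); return s*[p['fx'],p['fy']]+[p['cx'],p['cy']]
def ray(p,uv):
    d=(np.array(uv,float)-[p['cx'],p['cy']])/[p['fx'],p['fy']]; s=d.copy()
    for _ in range(20): s=d/(1+p['k1']*(s@s))
    R=np.array(p['R']); return -R.T@np.array(p['t']), R.T@np.array([s[0],s[1],1])
def atz(p,uv,z):
    o,d=ray(p,uv); return o+d*(z-o[2])/d[2]
E
python3 - <<'E'
from h import *
a=[]
for n in('top','scene'):
    p=bot.capture(n); save(p,n+'0'); a.append(p['color']); 
    for q in('lock_knob','handle','carrier','dock','tube_a','specimen_cup','dropper_bottle','countdown_timer','tape_roll'):
        for b in bot.boxes_of(q,p)[:3]: print(n,q,np.round(b['rect']),round(b['p'],2))
    print(np.round(-np.array(p['R']).T@p['t']))
print(bot.tip_reach,bot.get_obs())
E
```

```text
top lock_knob [275. 225.  34.   8.] 0.75
top handle [250. 222.  30.  48.] 0.89
top carrier [251. 221.  35.  46.] 0.69
top carrier [160. 214.  18.  25.] 0.48
top dock [270. 222.  78.  54.] 0.71
top tube_a [276. 224.  31.   9.] 0.6
top specimen_cup [377. 232.  17.  18.] 0.6
top countdown_timer [158. 215.  23.  26.] 0.6
top tape_roll [162. 247.  26.  26.] 0.5
[ 358.    8. 1662.]
scene handle [264. 214.  48.  54.] 0.95
scene carrier [262. 212.  51.  57.] 0.79
scene dock [268. 243.  69.  38.] 0.8
scene tube_a [265. 212.   4.  16.] 0.51
scene tube_a [272. 205.   5.  13.] 0.5
scene dropper_bottle [379. 278.  14.  27.] 0.53
scene countdown_timer [202. 203.  22.  19.] 0.75
scene countdown_timer [233. 197.  17.   4.] 0.7
scene tape_roll [203. 202.  22.  21.] 0.96
scene tape_roll [277. 237.  23.  16.] 0.32
[ -301. -1308.   794.]
25.0 {'time': 1.0, 'joint_positions': array([ 9.76008490e-01,  3.42044614e-01,  1.52410317e+00, -2.72242142e-05,
        1.27540164e+00, -1.45960157e-01]), 'dq': array([ 5.17393223e-04,  1.20150059e-03, -3.13170127e-04,  2.04010487e-03,
       -6.58260651e-05, -8.86676311e-04]), 'tau': array([ 7.15524220e-04, -4.31130910e+01, -2.44484568e+01,  7.19751441e-02,
        4.82643291e-02,  8.97604593e-06]), 'tool_pos': array([227.77906122, 473.02999971, 251.71622674]), 'tcp_rot': array([3.14155367e+00, 3.20557796e-05, 2.69277290e+00]), 'contact_force': array([ 0.49944918, -1.17002466,  0.07087018]), 'moment': array([ 0.04063259,  0.0424985 , -0.00367275]), 'grip_width': 91.76301662848036}
```

View pics/top0.png

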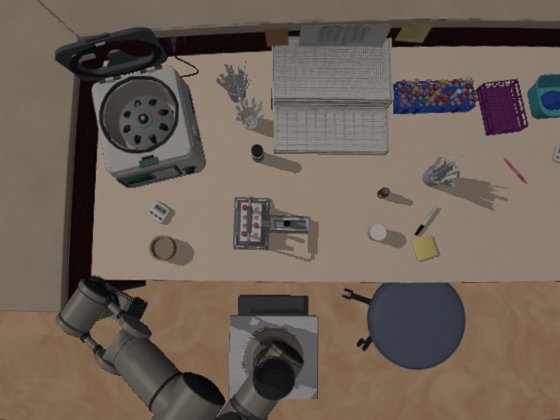

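View pics/scene0.png

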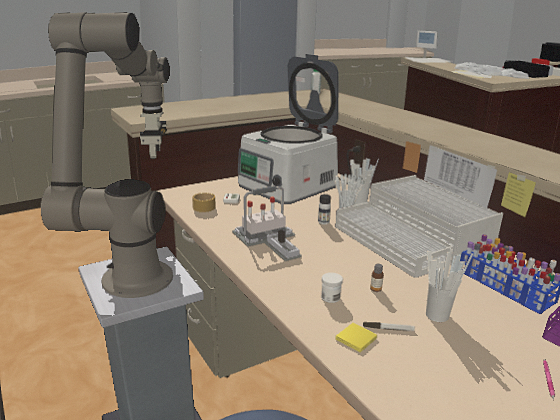

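The top view shows the dock with its carrier near (251,222). The lock arm points right and the knob is near (287,224). The networks are coarse here, so I'll enlarge both crops.

Run:
```python
from h import *
p=bot.capture('top'); q=bot.capture('scene')
a=cv2.resize(p['color'][185:260,215:315],None,fx=8,fy=8,interpolation=cv2.INTER_CUBIC)
cv2.imwrite('pics/c1.png',a[:,:,::-1])
for n,uv,z in(('knob',(287,224),68),('foot',(251,222),8),('armend',(309,225),30)): print(n,atz(p,uv,z).round())
for n in 'top',: 
  for c,uv,h in(('cup',(377,232),68),('timer',(159,213),18),('tape',(163,248),48),('bottle',(257,152),60)): print(c,atz(p,uv,h).round())
```

```text
knob [476. -43.  68.]
foot [487.  86.   8.]
armend [ 476. -124.   30.]
cup [ 450. -361.   68.]
timer [516. 424.  18.]
tape [388. 398.  48.]
bottle [735.  66.  60.]
```

View pics/c1.png

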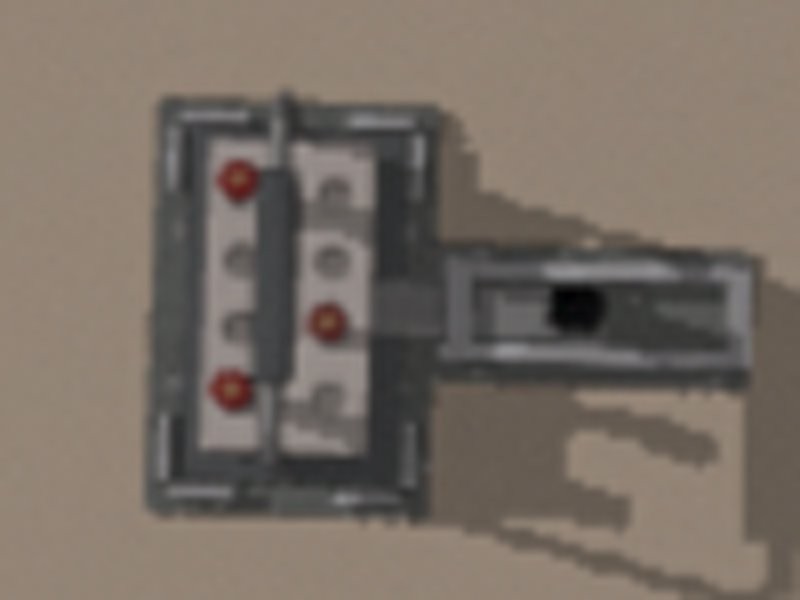

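Run:
```python
from h import *
from scipy.optimize import least_squares
p=bot.capture('top')
c=lambda u,v:((u+.5)/8-.5+215,(v+.5)/8-.5+185)
obs=[((160,98),(95,65,8)),((440,105),(95,-65,8)),((425,520),(-95,-65,8)),((145,512),(-95,65,8)),
((750,255),(23,-208,30)),((740,385),(-23,-208,20)),
((238,180),(45,20,127)),((231,389),(-45,20,127)),((327,322),(-15,-20,127)),((284,172),(45,0,178)),((270,382),(-45,0,178))]
U=np.array([c(*o[0]) for o in obs]);L=np.array([o[1] for o in obs],float)
def W(s,L):
    a=s[2];return np.c_[s[0]+L[:,0]*np.cos(a)-L[:,1]*np.sin(a),s[1]+L[:,0]*np.sin(a)+L[:,1]*np.cos(a),L[:,2]]
r=least_squares(lambda s:(proj(p,W(s,L))-U).ravel(),[487,86,-.03],loss='soft_l1')
print(r.x,r.fun.reshape(-1,2).round(1))
k=atz(p,c(578,305),68);s=r.x;d=k[:2]-s[:2];a=s[2]
print('knob',k,'local',d@[np.cos(a),np.sin(a)],d@[-np.sin(a),np.cos(a)])
```

```text
[ 4.83187799e+02  8.57748676e+01 -2.53843422e-02] [[-0.1 -0.2]
 [ 0.3  0.1]
 [ 0.4  0.1]
 [-0.3 -0.1]
 [ 0.4  1.6]
 [ 1.2 -1.7]
 [-0.1 -0.1]
 [-0.3  0.2]
 [-0.2  0.1]
 [-0.8 -0.6]
 [-0.1  0.5]]
knob [480.65587089 -42.42799882  68.        ] local 0.7228830914169921 -128.22582839091223
```

Request:
step_arm(deltas=[[-26, -20, 0, 0, 0, 0], [-58, -46, 0, 0, 0, 0], [-90, -71, 0, 0, 0, 0], [-122, -96, 0, 0, 0, 0], [-154, -121, 0, 0, 0, 0]], fingers=50)

```text
time: 1.57
tool_pos: [314.3, 295.6, 251.8]
tcp_rot: [3.141, 0.0, 2.694]
contact_force: [2.2, -0.1, -0.2]
grip_width: 63.1
```

Request:
step_arm(deltas=[[-32, -25, 0, 0, 0, 0], [-64, -50, 0, 0, 0, 0], [-96, -76, 0, 0, 0, 0], [-128, -101, 0, 0, 0, 0], [-160, -126, 0, 0, 0, 0]])

```text
time: 1.98
tool_pos: [404.0, 112.3, 252.0]
tcp_rot: [3.141, 0.001, 2.693]
contact_force: [1.1, 0.7, 0.8]
grip_width: 49.8
```

Request:
step_arm(deltas=[[-32, -25, 0, 0, 0, 0], [-64, -50, 0, 0, 0, 0], [-96, -76, 0, 0, 0, 0], [-120, -94, 0, 0, 0, 0], [-137, -108, 0, 0, 0, 0]])

```text
time: 2.4
tool_pos: [481.1, -45.4, 251.7]
tcp_rot: [-3.141, 0.001, 2.691]
contact_force: [0.6, 0.6, 0.0]
grip_width: 50.0
```

Request:
step_arm(deltas=[[0, 0, 0, 0, 0, 0.12], [0, 0, 0, 0, 0, 0.24], [0, 0, 0, 0, 0, 0.36], [0, 0, 0, 0, 0, 0.48], [0, 0, 0, 0, 0, 0.6]])

```text
time: 2.82
tool_pos: [480.1, -42.6, 251.7]
tcp_rot: [3.142, -0.0, 2.087]
contact_force: [-0.5, 0.3, -0.2]
grip_width: 49.7
```

Request:
step_arm(deltas=[[0, 0, 10, 0, 0, 0.12], [0, 0, 20, 0, 0, 0.24], [0, 0, 30, 0, 0, 0.36], [0, 0, 40, 0, 0, 0.48], [0, 0, 50, 0, 0, 0.547]])

```text
time: 3.23
tool_pos: [480.1, -42.5, 201.3]
tcp_rot: [3.141, -0.0, 1.54]
contact_force: [-0.2, -0.1, 0.2]
grip_width: 50.2
```

Run:
```python
from h import *
p=bot.capture('wrist'); save(p,'w1')
for b in bot.boxes_of('lock_knob',p)[:3]: print(b)
print(bot.get_obs()['tool_pos'],bot.get_obs()['tcp_rot'],bot.get_obs()['joint_positions'],bot.get_obs()['time'])
s=[483.2,85.8,-.0254];
def w(x,y,z): a=s[2]; return [s[0]+x*np.cos(a)-y*np.sin(a),s[1]+x*np.sin(a)+y*np.cos(a),z]
print(proj(p,[w(0,-128,68),w(23,-208,30),w(-23,-208,30),w(95,-65,8),w(-95,-65,8)]))
```

```text
{'rect': [278.9, 151.7, 30.9, 140.3], 'p': 0.58}
{'rect': [252.1, 43.0, 34.2, 43.6], 'p': 0.55}
[479.26394668 -42.30663856 200.43220526] [-3.13870400e+00 -7.13891212e-04  1.54521248e+00] [-2.47551919e-01  3.14810622e-01  1.71761967e+00  6.74033729e-05
  1.11213731e+00 -2.21999032e-01] 3.3333
[[276.77702605 202.88641656]
 [302.79504761 278.32086296]
 [252.15367036 278.62089016]
 [384.77627761 116.16718136]
 [168.17097964 117.58159445]]
```

View pics/w1.png

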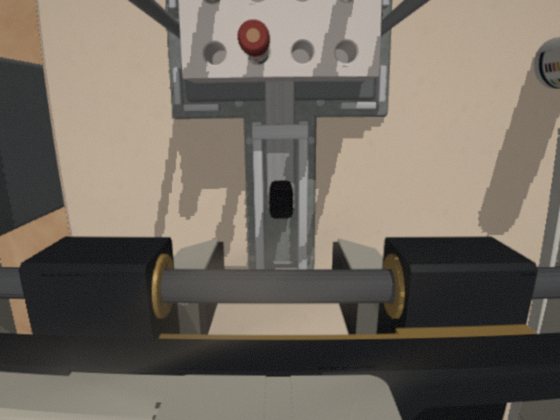

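The wrist view shows the knob at (281,199), and the plate's near corners at (172,117) and (388,115). These sit about 3–4 px right of the prediction, so I'll refine the x estimate.

Run:
```python
from h import *
p=bot.capture('wrist')
g=cv2.cvtColor(p['color'],cv2.COLOR_RGB2GRAY)
m=(g[170:225,255:310]<30).astype(np.uint8); n,l,st,c=cv2.connectedComponentsWithStats(m)
i=1+st[1:,4].argmax(); x0,y0=st[i,0]+255,st[i,1]+170; print('box',x0,y0,st[i,2:])
u=x0+(st[i,2]-1)/2
for z in(55,68): print(z,atz(p,(u,y0),z),atz(p,(u,y0+st[i,3]-1),z))
print(atz(p,(172,117),8),atz(p,(388,115.5),8))
o=bot.get_obs();print(o['tool_pos'],o['tcp_rot'])
# tool axis projected at knob height
t=o['tool_pos']; print('TCP axis px at z68',proj(p,[[t[0],t[1],68]]))
print('cam',-np.array(p['R']).T@p['t'])
```

```text
box 272 182 [ 22  37 756]
55 [483.39019655 -28.30806806  55.        ] [482.72703187 -57.26966197  55.        ]
68 [483.3159405  -25.90036611  68.        ] [482.68365902 -53.5132351   68.        ]
[388.34557086  23.42247734   8.        ] [577.20686585  19.83247345   8.        ]
[479.78746717 -42.41443056 201.36513546] [-3.14024478e+00 -3.82781396e-04  1.54783030e+00]
TCP axis px at z68 [[278.2929584  203.84647699]]
cam [481.79567296  23.3932721  334.15308331]
```

Request:
step_arm(deltas=[[1, 3, 25, 0, 0, 0], [1, 3, 55, 0, 0, 0], [1, 3, 80, 0, 0, 0], [1, 3, 98, 0, 0, 0], [1, 3, 105, 0, 0, 0]])

```text
time: 3.8
tool_pos: [482.3, -41.4, 95.1]
tcp_rot: [-3.139, -0.001, 1.548]
contact_force: [0.1, -0.2, -0.0]
grip_width: 49.7
```

Request:
step_arm(deltas=[[0, 0, 9, 0, 0, 0], [0, 0, 18, 0, 0, 0], [0, 0, 27, 0, 0, 0], [0, 0, 34, 0, 0, 0], [0, 0, 36, 0, 0, 0]])

```text
time: 4.22
tool_pos: [482.9, -41.5, 60.0]
tcp_rot: [-3.141, -0.0, 1.546]
contact_force: [-0.0, -0.5, 0.3]
grip_width: 49.8
```

Request:
step_arm(deltas=[[0, 0, 0, 0, 0, 0], [0, 0, 0, 0, 0, 0], [0, 0, 0, 0, 0, 0], [0, 0, 0, 0, 0, 0], [0, 0, 0, 0, 0, 0]], fingers=10)

```text
time: 4.63
tool_pos: [483.3, -41.6, 61.1]
tcp_rot: [3.141, 0.0, 1.546]
contact_force: [-0.4, 0.6, -0.2]
grip_width: 21.4
```

Request:
step_arm(deltas=[[0, 0, 0, 0, 0, 0], [0, 0, 0, 0, 0, 0], [0, 0, 0, 0, 0, 0], [0, 0, 0, 0, 0, 0], [0, 0, 0, 0, 0, 0]])

```text
time: 5.05
tool_pos: [482.6, -41.5, 61.0]
tcp_rot: [-3.141, 0.0, 1.546]
contact_force: [-4.0, -1.2, 5.9]
grip_width: 18.1
```

Request:
step_arm(deltas=[[-4, 0, 0, 0, 0, 0], [-10, 0, 0, 0, 0, 0], [-16, 0, 0, 0, 0, 0], [-22, 0, 0, 0, 0, 0], [-28, 0, 0, 0, 0, 0]])

```text
time: 5.47
tool_pos: [482.1, -69.3, 61.0]
tcp_rot: [-3.141, -0.001, 1.546]
contact_force: [-2.8, 2.5, 5.5]
grip_width: 18.1
```

Request:
step_arm(deltas=[[-4, 0, 0, 0, 0, 0], [-8, 0, 0, 0, 0, 0], [-11, 0, 0, 0, 0, 0], [-14, 0, 0, 0, 0, 0], [-16, 0, 0, 0, 0, 0]])

```text
time: 5.88
tool_pos: [481.7, -85.4, 60.9]
tcp_rot: [-3.141, -0.0, 1.546]
contact_force: [-1.7, 2.1, 5.4]
grip_width: 17.7
```

Request:
step_arm(deltas=[[-1, 0, 0, 0, 0, 0], [-2, 0, 0, 0, 0, 0], [-2, 0, 0, 0, 0, 0], [-2, 0, 0, 0, 0, 0]])

```text
time: 6.22
tool_pos: [481.7, -87.4, 61.0]
tcp_rot: [-3.141, -0.0, 1.546]
contact_force: [-3.1, 0.9, 5.3]
grip_width: 17.7
```

46 mm drawn so far. I'll continue in small steps until the stop shows in the force.

Request:
step_arm(deltas=[[-1, 0, 0, 0, 0, 0], [-1, 0, 0, 0, 0, 0], [-2, 0, 0, 0, 0, 0], [-2, 0, 0, 0, 0, 0]])

```text
time: 6.55
tool_pos: [481.7, -89.3, 60.9]
tcp_rot: [-3.141, -0.0, 1.546]
contact_force: [-3.0, 2.3, 4.3]
grip_width: 17.6
```

Request:
step_arm(deltas=[[-0.5, 0, 0, 0, 0, 0], [-1, 0, 0, 0, 0, 0], [-1, 0, 0, 0, 0, 0]])

```text
time: 6.8
tool_pos: [481.6, -89.5, 60.9]
tcp_rot: [-3.141, -0.001, 1.546]
contact_force: [-2.0, 6.0, 5.9]
grip_width: 17.7
```

Request:
step_arm(deltas=[[-0.5, 0, 0, 0, 0, 0], [-1, 0, 0, 0, 0, 0], [-1, 0, 0, 0, 0, 0]])

```text
time: 7.05
tool_pos: [481.6, -89.6, 60.9]
tcp_rot: [-3.141, -0.003, 1.546]
contact_force: [-1.2, 11.0, 7.2]
grip_width: 17.8
```

The end stop is confirmed: force rose to 11 N with no travel, after 48 mm drawn. I'll release, rise, and turn for the handle.

Request:
step_arm(deltas=[[1, 0, 0, 0, 0, 0], [1, 0, 0, 0, 0, 0]])

```text
time: 7.22
tool_pos: [481.6, -89.5, 60.9]
tcp_rot: [-3.141, -0.001, 1.546]
contact_force: [-2.6, 5.9, 4.6]
grip_width: 17.7
```

Request:
step_arm(deltas=[[0, 0, 0, 0, 0, 0], [0, 0, 0, 0, 0, 0], [0, 0, 0, 0, 0, 0], [0, 0, 0, 0, 0, 0], [0, 0, 0, 0, 0, 0]], fingers=50)

```text
time: 7.63
tool_pos: [482.0, -90.7, 60.6]
tcp_rot: [3.141, 0.0, 1.546]
contact_force: [0.1, 0.6, -0.3]
grip_width: 46.3
```

Request:
step_arm(deltas=[[0, 0, -15, 0, 0, 0], [0, 0, -40, 0, 0, 0], [0, 0, -75, 0, 0, 0], [0, 0, -110, 0, 0, 0], [0, 0, -145, 0, 0, 0]])

```text
time: 8.05
tool_pos: [481.5, -90.6, 207.1]
tcp_rot: [-3.141, -0.0, 1.546]
contact_force: [1.5, -0.5, -1.0]
grip_width: 50.3
```

Request:
step_arm(deltas=[[0, 0, -25, 0, 0, -0.12], [0, 0, -45, 0, 0, -0.24], [0, 0, -55, 0, 0, -0.36], [0, 0, -55, 0, 0, -0.48], [0, 0, -55, 0, 0, -0.6]])

```text
time: 8.47
tool_pos: [482.2, -90.8, 261.7]
tcp_rot: [3.14, 0.002, 2.152]
contact_force: [-0.5, 0.0, -0.8]
grip_width: 50.2
```

Request:
step_arm(deltas=[[0, 0, 0, 0, 0, -0.12], [0, 0, 0, 0, 0, -0.24], [0, 0, 0, 0, 0, -0.36], [0, 0, 0, 0, 0, -0.48], [0, 0, 0, 0, 0, -0.6]])

```text
time: 8.88
tool_pos: [481.8, -90.6, 260.6]
tcp_rot: [3.141, -0.0, 2.751]
contact_force: [-0.6, -0.1, 0.5]
grip_width: 49.5
```

Request:
step_arm(deltas=[[0, 0, 0, 0, 0, -0.12], [0, 0, 0, 0, 0, -0.24], [0, 0, 0, 0, 0, -0.36], [0, 0, 0, 0, 0, -0.373], [0, 0, 0, 0, 0, -0.373]])

```text
time: 9.3
tool_pos: [481.8, -90.6, 260.6]
tcp_rot: [3.141, -0.0, 3.116]
contact_force: [0.8, 0.1, -0.0]
grip_width: 49.9
```

Request:
step_arm(deltas=[[0, 20, 0, 0, 0, 0], [0, 55, 0, 0, 0, 0], [0, 90, 0, 0, 0, 0], [1, 125, 0, 0, 0, 0], [1, 155, 0, 0, 0, 0]])

```text
time: 9.72
tool_pos: [484.0, 66.3, 260.8]
tcp_rot: [3.141, 0.0, 3.115]
contact_force: [1.0, -0.6, 0.3]
grip_width: 50.1
```

Request:
step_arm(deltas=[[0, 15, 0, 0, 0, 0], [0, 22, 0, 0, 0, 0], [0, 22, 0, 0, 0, 0], [0, 22, 0, 0, 0, 0]])

```text
time: 10.05
tool_pos: [485.0, 86.0, 260.6]
tcp_rot: [-3.141, -0.0, 3.118]
contact_force: [-0.6, -0.9, -0.2]
grip_width: 49.7
```

Run:
```python
from h import *
p=bot.capture('wrist'); save(p,'w2'); o=bot.get_obs(); print(o['tool_pos'],o['tcp_rot'],o['joint_positions'],o['time'])
for b in bot.boxes_of('handle',p)[:2]: print(b)
s=[484.5,86.5,-.022]
def w(x,y,z): a=s[2]; return [s[0]+x*np.cos(a)-y*np.sin(a),s[1]+x*np.sin(a)+y*np.cos(a),z]
print(proj(p,[w(x,y,178) for x in(-45,45) for y in(-9,9)]).round(1))
print('tubes abc',proj(p,[w(-45,20,127),w(45,20,127),w(-15,-20,127)]).round(1))
print('knob',proj(p,[w(0,-176,68)]), 'cam',-np.array(p['R']).T@p['t'])
```

```text
[485.00870857  85.51869677 260.65776277] [-3.14119016e+00 -5.70786546e-05  3.11713624e+00] [ 1.90118698e-02  2.75164399e-01  1.59481717e+00 -4.18202592e-04
  1.27168563e+00 -1.52720481e+00] 10.1
{'rect': [277.6, 208.7, 98.8, 225.0], 'p': 0.58}
[[264.1 148.9]
 [294.8 148.8]
 [265.8 288.6]
 [293.5 288.5]]
tubes abc [[306.8 142.1]
 [304.8 258.3]
 [252.2 183. ]]
knob [[ 89.36698572 187.98525904]] cam [419.00699522  87.00340069 394.31723689]
```

View pics/w2.png

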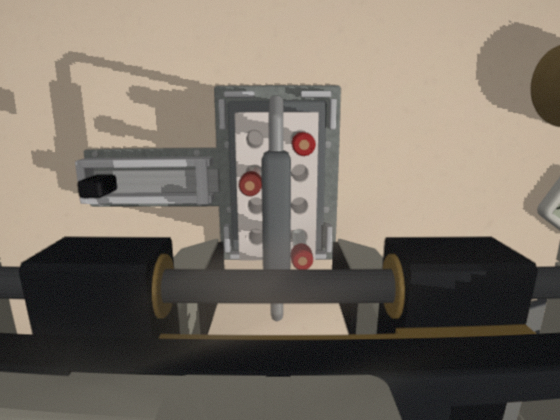

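The wrist view shows the handle bar centred at column ≈276.5 from row 150 down, and the caps at (304,144), (250,184) and (302,258). All sit about 2.5 px left of prediction, so I'll shift about −1.5 mm. The knob is at the end of its channel, around (97,187).

Request:
step_arm(deltas=[[0, -1.5, 12, 0, 0, 0], [0, -1.5, 30, 0, 0, 0], [0, -1.5, 48, 0, 0, 0], [0, -1.5, 62, 0, 0, 0], [0, -1.5, 72, 0, 0, 0]])

```text
time: 10.57
tool_pos: [484.4, 83.6, 187.3]
tcp_rot: [-3.141, -0.002, 3.116]
contact_force: [0.6, -0.8, 0.4]
grip_width: 50.1
```

Request:
step_arm(deltas=[[0, 0, 6, 0, 0, 0], [0, 0, 11, 0, 0, 0], [0, 0, 14, 0, 0, 0], [0, 0, 14, 0, 0, 0]])

```text
time: 10.9
tool_pos: [484.9, 84.5, 174.5]
tcp_rot: [-3.142, -0.0, 3.118]
contact_force: [0.3, 0.8, -0.1]
grip_width: 49.9
```

Request:
step_arm(deltas=[[0, 0, 0, 0, 0, 0], [0, 0, 0, 0, 0, 0], [0, 0, 0, 0, 0, 0], [0, 0, 0, 0, 0, 0], [0, 0, 0, 0, 0, 0]], fingers=10)

```text
time: 11.32
tool_pos: [485.0, 85.0, 175.0]
tcp_rot: [3.141, 0.001, 3.119]
contact_force: [-0.2, 0.3, 0.6]
grip_width: 20.9
```

Request:
step_arm(deltas=[[0, 0, 0, 0, 0, 0], [0, 0, 0, 0, 0, 0], [0, 0, 0, 0, 0, 0], [0, 0, 0, 0, 0, 0], [0, 0, 0, 0, 0, 0]])

```text
time: 11.73
tool_pos: [485.0, 85.0, 174.9]
tcp_rot: [3.141, 0.0, 3.119]
contact_force: [0.6, 0.3, 3.1]
grip_width: 17.9
```

Gripped at 17.9 mm. I'll lift slowly at first.

Request:
step_arm(deltas=[[0, 0, -1, 0, 0, 0], [0, 0, -2, 0, 0, 0], [0, 0, -4, 0, 0, 0], [0, 0, -6, 0, 0, 0], [0, 0, -8, 0, 0, 0]])

```text
time: 12.15
tool_pos: [484.8, 84.9, 182.7]
tcp_rot: [3.142, -0.0, 3.119]
contact_force: [-1.2, -0.4, -3.8]
grip_width: 17.7
```

Run:
```python
from h import *
o=bot.get_obs(); print(o['contact_force'],o['moment'],o['tool_pos'],o['grip_width'])
```

```text
[-1.15554343 -0.39731437 -3.76255912] [ 0.05888914 -0.0229515  -0.02346991] [484.76884889  84.92541971 182.68553905] 17.68276464792927
```

The reading of −3.8 N matches the carrier's weight with no snag, so I'll continue the lift.

Request:
step_arm(deltas=[[0, 0, -4, 0, 0, 0], [0, 0, -9, 0, 0, 0], [0, 0, -15, 0, 0, 0], [0, 0, -21, 0, 0, 0], [0, 0, -27, 0, 0, 0]])

```text
time: 12.57
tool_pos: [485.0, 84.9, 210.6]
tcp_rot: [3.141, 0.001, 3.119]
contact_force: [0.7, 0.1, -3.1]
grip_width: 17.7
```

Request:
step_arm(deltas=[[0, 0, -7, 0, 0, 0], [0, 0, -14, 0, 0, 0], [0, 0, -21, 0, 0, 0], [0, 0, -28, 0, 0, 0], [0, 0, -35, 0, 0, 0]])

```text
time: 12.98
tool_pos: [484.9, 84.9, 245.5]
tcp_rot: [3.141, 0.0, 3.119]
contact_force: [-0.0, -0.5, -4.1]
grip_width: 18.1
```

Request:
step_arm(deltas=[[0, 0, -7, 0, 0, 0], [0, 0, -14, 0, 0, 0], [0, 0, -21, 0, 0, 0], [0, 0, -27, 0, 0, 0], [0, 0, -33, 0, 0, 0]])

```text
time: 13.4
tool_pos: [484.9, 84.9, 278.4]
tcp_rot: [3.142, 0.0, 3.119]
contact_force: [-0.4, -0.8, -3.6]
grip_width: 17.6
```

Request:
step_arm(deltas=[[0, 0, -5, 0, 0, 0], [0, 0, -10, 0, 0, 0], [0, 0, -14, 0, 0, 0], [0, 0, -17, 0, 0, 0], [0, 0, -18, 0, 0, 0]])

```text
time: 13.82
tool_pos: [485.0, 84.9, 296.2]
tcp_rot: [3.141, 0.001, 3.119]
contact_force: [0.6, 0.2, -4.3]
grip_width: 17.6
```

Request:
step_arm(deltas=[[0, 0, 0, 0, 0, 0], [0, 0, 0, 0, 0, 0], [0, 0, 0, 0, 0, 0], [0, 0, 0, 0, 0, 0], [0, 0, 0, 0, 0, 0]])

```text
time: 14.23
tool_pos: [484.8, 84.9, 295.5]
tcp_rot: [3.142, -0.0, 3.119]
contact_force: [-0.1, -0.8, -3.9]
grip_width: 17.9
```

Run:
```python
from h import *
p=bot.capture('scene'); q=bot.capture('wrist'); o=bot.get_obs(); print(o['time'],o['contact_force'],o['moment'],o['tool_pos'],o['grip_width'])
a=cv2.resize(p['color'][130:270,190:330],(560,560),interpolation=cv2.INTER_CUBIC); cv2.imwrite('pics/s2.png',a[:,:,::-1]); save(q,'w3')
```

```text
14.3333 [-0.52614222  0.24112945 -3.32549472] [0.01103929 0.01032776 0.00891662] [484.84466476  84.92859343 295.61331986] 17.496666783364304
```

View pics/s2.png

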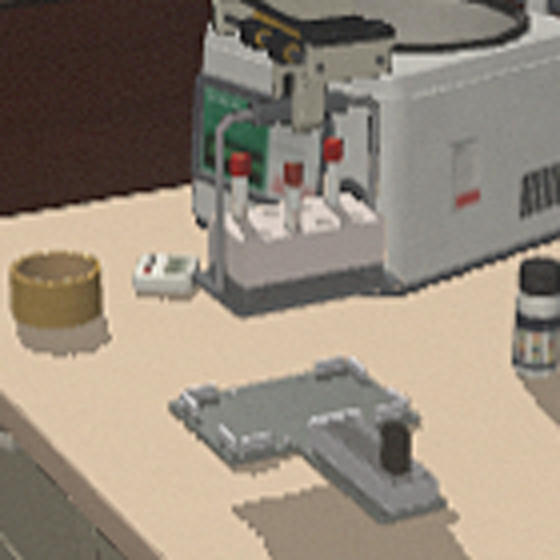

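View pics/w3.png

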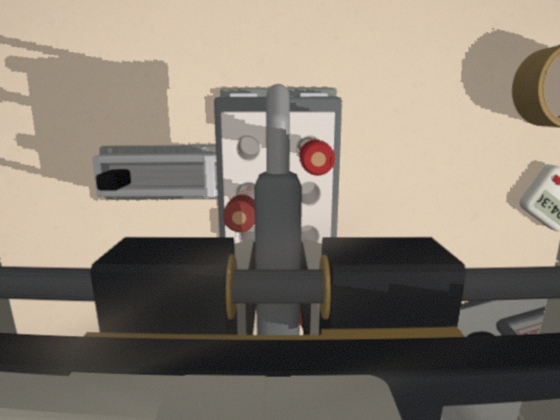

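The scene crop shows the carrier hanging level above the empty dock with all three red caps, at (240,160), (293,172) and (333,150). The knob is at the channel's outer end, near (395,445), and the tape and timer are untouched. The wrist view agrees.

```bash
python3 -c "
from plant import bot
print(bot.close_job())"
```

```text
the job is handed in; nothing more can be done
None
```

The job is handed in with the carrier held in the air and the lock fully open.

- **Lock:** I drew the grip about 48 mm to its end stop. The push rose to 11 N with no further travel, and the pictures show the grip at the outer end of its channel.
- **Lift:** I gripped the handle (opening 17.5–18 mm) and lifted about 120 mm. There was no snag, and the load held at about 3.3–4.3 N.
- **Last checks at 14.3 s:** The tool was level and steady. The scene picture shows the carrier level with all three tubes in it, and the tape, timer and dark bottle in view in place.
- **Not checked again:** The cup and the small dropper bottle were outside that crop, but the arm never came near them.
- **Disagreements:** The networks were unreliable for the lock knob, so I measured it from the pictures. The top and wrist cameras differed by 2–3 mm, and I corrected for that before each grasp.

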